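# Put the complete block planes back in their fitted tray

### The arm

A 6-joint arm with a two-finger parallel gripper is mounted at the origin on the work surface. World frame = base frame: x ahead of the robot, y to its left, z up, the work surface at z = 0. Lengths are in mm, angles in degrees, forces in N, time in s.
With the tool pointing down it reaches from about 300 to 850 mm from the base axis. Payload 4.2 kg.
Tool frame: the origin (TCP) lies on the centre line of the jaws, within the pads' length; the fingertips stand 8 mm ahead of it and the grasp point (between the pads) lies 11 mm behind it; z points along the fingers, y is the line along which they close (so a half turn about z gives the same grasp; the last joint's range is limited). The gripper opens to 91 mm and grips with 3 to 60 N. Pads are 32 mm wide; open, the fingers measure 118 mm over their backs; the gripper's body (76 mm by 178 mm) begins 60 mm behind the grasp point.
Start: joints at [-75.401, 18.312, 89.639, -0, 72.044, -1.146], TCP at [156.032, -553.444, 186.776] pointing down, gripper open.
Joint ranges: [-177.97, 177.97], [-48.28, 115.42], [12.27, 149.76], [-77.06, 257.06], [2.81, 150.46], [-146.56, 146.56]. Speed limits (degrees/s): [147.25, 147.25, 180, 180, 180, 180].

### API

Orientations are given as [roll, pitch, yaw] about the fixed x, y, z axes, in that order (R = Rz(yaw) Ry(pitch) Rx(roll)).
In Python, from workcell import telemetry, eyes, ticket gives the robot as it stands. The module is installed in compiled form; this text tells all that it offers.
- The arm moves only by the shell command python3 -m crank 'ROWS' [OPENING] [FORCE]. ROWS is JSON, a list of rows, each an object of numbers: "dx", "dy", "dz": the shift along the world's x, y, z normalised to -1 to 1, where 1 is 80 cm; "yaw": the turn about the world's z normalised to -1 to 1, where 1 is 5 degrees. A call has 1 to 10 rows; each row shifts and turns the commanded pose from where the row before left it; what a row does not reach is not made up. A row lasts 1/8 s, in which the tool goes at most 62.5 mm and 10.7 degrees, less where a joint would pass 70% of its speed; a pose out of reach is approached as far as the arm can. A call with a number of a shift or a turn outside -1 to 1 is refused whole. A call with a gripper value outside its range is refused whole. OPENING is the opening, from 0 (shut) to 1 (fully open), set as the call begins (- or left out, the last holds). The fingers move at their own pace and stop on an object; FORCE is the grip in N (left out, the last holds). Time passes only in rows, so rows that do not move let the fingers close. It gives the time, the measured TCP pose, the force, the opening and the grip force at its end, in the units of the state.
- telemetry.state(): the state, without advancing time (a new reading comes with each control period).
- eyes.grab_frame(name): name is "scene" or "top" or "wrist"; returns the picture (400x640x3 uint8, red, green, blue); there is no depth.
- eyes.calibration(name): a dict with "camera_matrix" (3x3 intrinsics, pixels), "world_from_camera" (4x4, takes a point from camera to world coordinates). Camera axes: x right, y down, z forward; pixel columns grow to the right and rows downward; lengths in mm; the calibration is good to about 2 mm. A picture is of the moment at which its call begins: read the wrist's pose just before it. calibration takes no time and is no camera call; for the wrist camera it gives the pose at the moment of the call.
- ticket.job_done(): hands the job in; it is judged then, once.
The state is a dict: "time_s": time; "qpos": joint angles; "qvel": joint speeds; "effort": joint torques, N m; "ee_pos": TCP position; "ee_rot": TCP orientation; "force": force on the tool from outside, world axes, zero at the start; "torque": the same for the moment, N m; "gripper_width": finger opening in mm; "gripper_force": force on a finger pad.
Only numpy, scipy, OpenCV 4.12 (cv2) and the standard library are available. Lean on these libraries where they do the work, as an engineer would, in place of code of your own. Each camera call takes 0.05 s, during which the arm holds its last target. There are 200 camera calls.

### The job

Put the three complete brass block planes (those with blade and cap in them) away in the wooden tray, each in the bay made for its length, flat on its sole along the bay, either end first; set each one down gently, never let it drop. Leave the two stripped plane bodies, which are waiting for sharpened blades, where they lie on the bench.

Things in the scene. Friction and masses are not known exactly. Their poses are not given: they have to be found in the camera images.
- plane_large_grip (a point): large COMPLETE brass block plane (140 long x 44 wide, about 46 high overall), loose, on its flat sole; blade, lever cap and round palm rest fill its middle. Its flat parallel side cheeks, 38 high, run along the middle 70 mm: grip across them (44 mm) from above. Point: mid-length, between the cheeks, 27 mm above the sole; x along it to the toe (small knob), y across, z up.
- plane_medium_grip (a point): medium COMPLETE brass block plane (110 long x 36 wide, about 44 high overall), loose, on its flat sole; blade, lever cap and round palm rest fill its middle. Its flat parallel side cheeks, 36 high, run along the middle 55 mm: grip across them (36 mm) from above. Point: mid-length, between the cheeks, 27 mm above the sole; x along it to the toe (small knob), y across, z up.
- plane_small_grip (a point): small COMPLETE brass block plane (80 long x 28 wide, about 42 high overall), loose, on its flat sole; blade, lever cap and round palm rest fill its middle. Its flat parallel side cheeks, 34 high, run along the middle 40 mm: grip across them (28 mm) from above. Point: mid-length, between the cheeks, 27 mm above the sole; x along it to the toe (small knob), y across, z up.
- stripped_large_grip (a point): look-alike: large STRIPPED brass plane body, loose, same outline as the large complete plane (140 x 44, cheeks 38 high) but with blade and cap taken out, so that it is an open hollow with a dark floor and a thin cross pin; stays on the bench. Point and axes as for the complete planes.
- stripped_medium_grip (a point): look-alike: medium STRIPPED brass plane body, loose, same outline as the medium complete plane (110 x 36, cheeks 36 high) but with blade and cap taken out, so that it is an open hollow with a dark floor and a thin cross pin; stays on the bench. Point and axes as for the complete planes.
- bay_large_floor (a point): bay for the large plane: the longest of the three pale bays in the tray. Inside 158 long x 62 wide (9 mm to spare all round). Side lips stand only 5 mm above its floor (4 thick), end walls 12 mm (8 thick); the fingers come over the side lips, so keep their tips over 5 mm above its floor. Point: centre of its floor; x along it, y across, z up.
- bay_medium_floor (a point): bay for the medium plane: the middle-length of the three pale bays in the tray. Inside 128 long x 54 wide (9 mm to spare all round). Side lips stand only 5 mm above its floor (4 thick), end walls 12 mm (8 thick); the fingers come over the side lips, so keep their tips over 5 mm above its floor. Point: centre of its floor; x along it, y across, z up.
- bay_small_floor (a point): bay for the small plane: the shortest of the three pale bays in the tray. Inside 98 long x 46 wide (9 mm to spare all round). Side lips stand only 5 mm above its floor (4 thick), end walls 12 mm (8 thick); the fingers come over the side lips, so keep their tips over 5 mm above its floor. Point: centre of its floor; x along it, y across, z up.
- tray: fixed wooden tray, 196 (x) x 290 (y), rim 16 high, a low wire handle at either end; the three pale wooden bays are fixed in it side by side along y, 95 mm between centres, in any order, their grey floors 8 mm above the bench. Origin: centre of its underside; z up.
Mind the look-alikes: they are no part of the job. What is shaped like the part that bears plane_small_grip but blue or pink is not meant.

How it is judged (in metres and radians):
At the end, for the whole second after the job is handed in: Each complete plane rests on the floor of its own bay: point within 13 mm of the bay centre along and across, 23 to 31 mm above its floor, tilt under 0.08 rad, along the bay within 0.35 rad (either end first). Both stripped bodies within 30 mm of where they began (x of plane_large_grip in the frame of bay_large_floor between -0.013 and 0.013 m and y of plane_large_grip in the frame of bay_large_floor between -0.013 and 0.013 m and z of plane_large_grip in the frame of bay_large_floor between 0.023 and 0.031 m and angle between each of plane_large_grip, plane_medium_grip, plane_small_grip's own z axis and vertical below 0.08 rad and angle between the x axis of plane_large_grip and the x axis of bay_large_floor, either way round below 0.35 rad and linear speed of each of plane_large, plane_medium, plane_small below 0.02 m/s and angular speed of each of plane_large, plane_medium, plane_small below 0.15 rad/s and x of plane_medium_grip in the frame of bay_medium_floor between -0.013 and 0.013 m and y of plane_medium_grip in the frame of bay_medium_floor between -0.013 and 0.013 m and z of plane_medium_grip in the frame of bay_medium_floor between 0.023 and 0.031 m and angle between the x axis of plane_medium_grip and the x axis of bay_medium_floor, either way round below 0.35 rad and x of plane_small_grip in the frame of bay_small_floor between -0.013 and 0.013 m and y of plane_small_grip in the frame of bay_small_floor between -0.013 and 0.013 m and z of plane_small_grip in the frame of bay_small_floor between 0.023 and 0.031 m and angle between the x axis of plane_small_grip and the x axis of bay_small_floor, either way round below 0.35 rad and distance of each of stripped_large_grip, stripped_medium_grip from where it was at the start of the episode below 0.03 m); the robot touches nothing.
It fails at once if a stripped plane body is moved more than 30 mm (large) (distance of stripped_large_grip from where it was at the start of the episode above 0.03 m).
It fails at once if a stripped plane body is moved more than 30 mm (medium) (distance of stripped_medium_grip from where it was at the start of the episode above 0.03 m).
It fails at once if the large plane is dropped (falls free faster than 0.7 m/s, a drop of some 25 mm) (linear speed of plane_large above 0.7 m/s and contact force between plane_large and anything else below 0.05 N).
It fails at once if the medium plane is dropped (falls free faster than 0.7 m/s, a drop of some 25 mm) (linear speed of plane_medium above 0.7 m/s and contact force between plane_medium and anything else below 0.05 N).
It fails at once if the small plane is dropped (falls free faster than 0.7 m/s, a drop of some 25 mm) (linear speed of plane_small above 0.7 m/s and contact force between plane_small and anything else below 0.05 N).
It also fails if it takes over 80 s, if anything falls off the work surface, if the arm or the gripper's body presses on something with over 40 N, if the wrist force passes 120 N, or if a joint passes its speed limit or range.

## Working session

There is one attempt and no reset: what is moved stays moved. The work goes in short steps, Python scripts to look and compute and a shell command to move; the robot and the scene stay as the last step left them, time stands still between calls to the robot, and variables do not carry over. Pictures are saved under pics/ and viewed, at most 14 in all, crops included, and the job is handed in when it is done.

```bash
mkdir -p pics; python3 - <<'E'
from workcell import telemetry, eyes
import cv2,numpy as np
for n in("top","scene"):
    im=eyes.grab_frame(n); cv2.imwrite(f"pics/{n}0.png",im[:,:,::-1])
    c=eyes.calibration(n); print(n,np.round(c["camera_matrix"],1).tolist(),np.round(c["world_from_camera"],3).tolist())
s=telemetry.state(); print({k:np.round(v,2).tolist() for k,v in s.items()})
E
```

```text
top [[385.7, 0.0, 321.6], [0.0, 385.7, 196.1], [0.0, 0.0, 1.0]] [[-0.01, -0.989, 0.148, 409.795], [-1.0, 0.012, 0.013, -29.151], [-0.015, -0.148, -0.989, 833.255], [0.0, 0.0, 0.0, 1.0]]
scene [[379.9, 0.0, 329.2], [0.0, 379.9, 197.3], [0.0, 0.0, 1.0]] [[0.069, 0.851, -0.52, 1014.363], [0.998, -0.054, 0.045, -71.607], [0.011, -0.522, -0.853, 867.018], [0.0, 0.0, 0.0, 1.0]]
{'time_s': 0.1, 'qpos': [-75.4, 18.35, 89.7, 0.0, 72.04, -1.15], 'qvel': [-0.04, -0.06, -0.12, 0.09, 0.03, -0.0], 'effort': [0.0, -41.33, -23.25, 0.07, 0.04, -0.0], 'ee_pos': [155.91, -552.95, 186.0], 'ee_rot': [-179.91, -0.0, 15.75], 'force': [-0.8, -0.29, -0.67], 'torque': [-0.0, -0.01, -0.0], 'gripper_force': 0.0, 'gripper_width': 91.17}
```

View pics/top0.png

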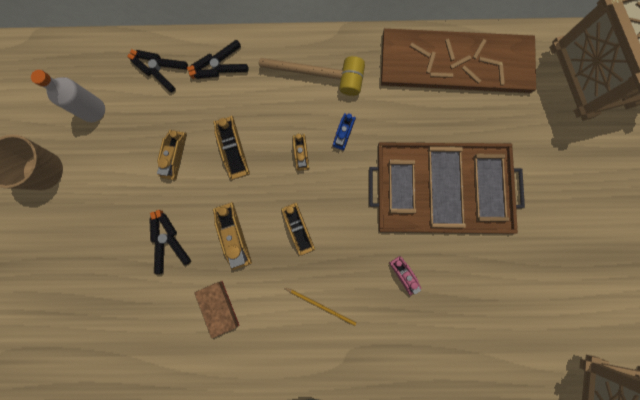

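View pics/scene0.png

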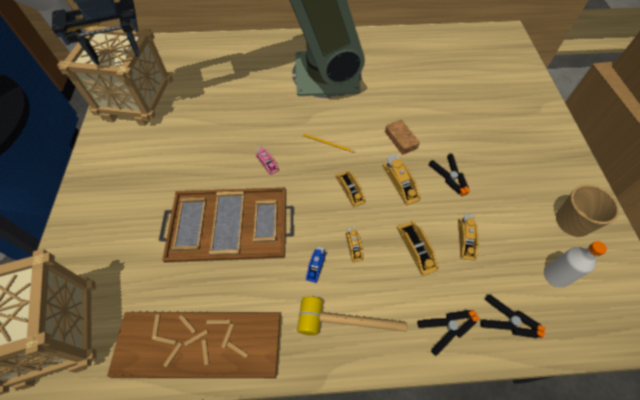

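The top view shows these candidates:
- **Complete planes:** large (232,237), medium (171,155), small (300,152).
- **Stripped bodies:** large (231,147), medium (297,229), both with dark hollows.
- **Decoys:** blue (343,132), pink (405,276).
- **Tray bays, left to right:** small (402,187), large (446,187), medium (490,187).

Next I'll take measurements and one close crop.

```bash
cat > h.py <<'E'
import cv2,numpy as np
from workcell import eyes
def ray(cal,uv,z):
    K=cal["camera_matrix"];T=np.array(cal["world_from_camera"])
    d=T[:3,:3]@np.linalg.solve(np.array(K),[uv[0],uv[1],1]);o=T[:3,3]
    return (o+d*(z-o[2])/d[2])[:2]
def brass(im):
    h=cv2.cvtColor(im,cv2.COLOR_RGB2HSV)
    return h
def world_rect(cal,pts,z):
    w=np.array([ray(cal,p,z) for p in pts],np.float32)
    (c,s,a)=cv2.minAreaRect(w)
    if s[0]<s[1]: s=s[::-1];a+=90
    a=(a+90)%180-90
    return np.round(c,1),np.round(s,1),round(a,1)
E
python3 - <<'E'
from h import *
im=cv2.imread("pics/top0.png")[:,:,::-1].copy()
cal=eyes.calibration("top"); hsv=brass(im)
for n,(u,v) in dict(L=(232,237),M=(171,155),S=(300,152),SL=(231,147),SM=(297,229)).items(): print(n,hsv[v-3:v+4:3,u-12:u+13:4].tolist()[1], ray(cal,(u,v),20))
print('wood',hsv[190,300],hsv[190,200])
# plane: saturated brass or dark/grey vs wood
m=((hsv[...,1]>150)|(hsv[...,2]<75)).astype(np.uint8)
cs,_=cv2.findContours(cv2.morphologyEx(m,cv2.MORPH_CLOSE,np.ones((3,3))),cv2.RETR_EXTERNAL,cv2.CHAIN_APPROX_NONE)
for c in cs:
    if 150<cv2.contourArea(c)<4000:
        x,y,w,h=cv2.boundingRect(c)
        if 140<x<320 and 100<y<280: print((x,y,w,h),*[world_rect(cal,c[:,0],z) for z in (0,30)])
# bays: grey floors z=8
g=((hsv[...,1]<70)&(hsv[...,2]>60)).astype(np.uint8); g[:, :370]=0;g[:,525:]=0;g[:140]=0;g[240:]=0
g=cv2.morphologyEx(g,cv2.MORPH_OPEN,np.ones((5,5)))
cs,_=cv2.findContours(g,cv2.RETR_EXTERNAL,cv2.CHAIN_APPROX_NONE)
for c in cs: print('bay',cv2.boundingRect(c),world_rect(cal,c[:,0],8))
crop=im[90:280,140:330];ov=crop.copy();ov[m[90:280,140:330]>0]=(255,0,255)
o=np.hstack([cv2.resize(crop,None,fx=3,fy=3,interpolation=2)[:570],cv2.resize(ov,(220,220)).repeat(1,0) if 0 else np.vstack([cv2.resize(ov,(220,220)),np.zeros((350,220,3),np.uint8)])])
cv2.imwrite("pics/crop.png",o[:,:,::-1])
E
```

```text
L [[18, 153, 127], [18, 152, 141], [40, 6, 119], [18, 139, 136], [18, 154, 134], [18, 150, 122], [18, 100, 125]] [446.65545003 171.07925189]
M [[19, 149, 152], [18, 145, 135], [16, 101, 104], [18, 154, 126], [19, 145, 93], [18, 148, 67], [19, 94, 127]] [625.94469427 308.88159246]
S [[19, 96, 127], [19, 90, 82], [18, 150, 92], [15, 42, 98], [18, 144, 94], [20, 98, 120], [19, 93, 124]] [628.8518389   27.50770831]
SL [[18, 149, 137], [23, 9, 111], [30, 3, 96], [0, 11, 46], [0, 30, 17], [19, 150, 134], [18, 94, 135]] [642.11444364 178.11162287]
SM [[20, 92, 97], [19, 153, 143], [40, 7, 109], [30, 5, 95], [75, 13, 39], [18, 152, 131], [19, 96, 136]] [462.02847782  34.06197923]
wood [ 19  95 134] [ 19  94 136]
(150, 210, 41, 65) (array([443.7, 322.6]), array([135.8,  80.7]), 19.2) (array([442.5, 309.9]), array([130.9,  77.8]), 19.2)
(283, 204, 31, 50) (array([464.1,  35. ]), array([106.1,  33.8]), 21.0) (array([462.1,  32.7]), array([102.3,  32.6]), 21.0)
(215, 204, 36, 61) (array([450.2, 179.2]), array([136.3,  47.3]), 18.5) (array([448.7, 171.7]), array([131.4,  45.6]), 18.5)
(159, 131, 27, 48) (array([633.7, 318.4]), array([106.2,  47.6]), -10.9) (array([625.7, 305.9]), array([102.4,  45.9]), -10.9)
(215, 117, 34, 62) (array([647.4, 185.9]), array([138.9,  46.5]), 17.2) (array([638.8, 178.2]), array([133.9,  44.9]), 17.2)
bay (391, 165, 22, 44) (array([ 552.6, -192.1]), array([94.5, 46. ]), -0.7)
bay (477, 160, 28, 57) (array([ 547.3, -382.4]), array([123.1,  53.1]), -1.4)
bay (431, 152, 31, 72) (array([ 550. , -287.2]), array([155.6,  61.6]), -1.3)
```

View pics/crop.png

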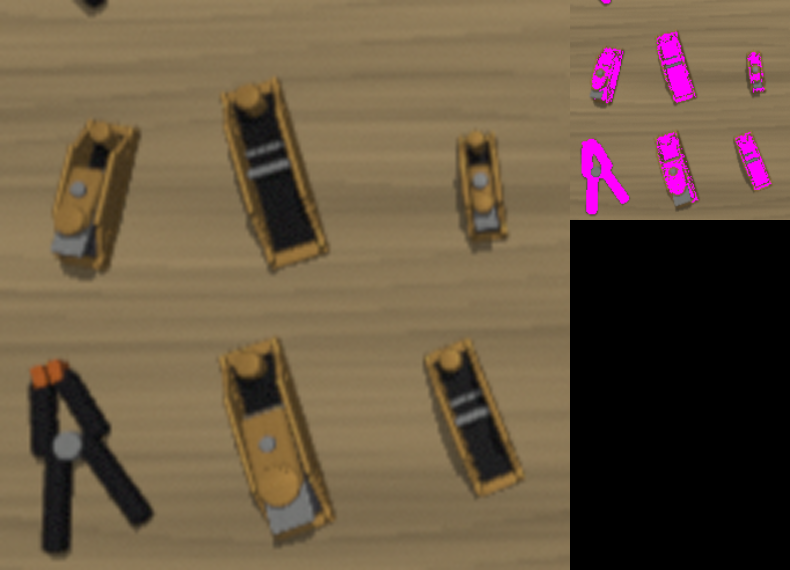

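The crop confirms the choice: the large, medium and small planes with silver blade and cap are complete, and the other two are hollow with cross pins. The bays measure 156, 123 and 95 mm long at 95 mm spacing, which matches the description. I'll go to the small plane first, above everything.

```bash
python3 -m crank '[{"dx":0.01,"dy":0.03,"dz":0.04},{"dx":0.05,"dy":0.06},{"dx":0.05,"dy":0.06,"yaw":-0.2},{"dx":0.05,"dy":0.06,"yaw":-0.2},{"dx":0.05,"dy":0.06,"yaw":-0.2},{"dx":0.05,"dy":0.06,"yaw":-0.2},{"dx":0.05,"dy":0.06,"yaw":-0.2},{"dx":0.05,"dy":0.06,"yaw":-0.2},{"dx":0.05,"dy":0.06,"yaw":-0.2},{"dx":0.05,"dy":0.06,"yaw":-0.2}]' 1 && python3 -m crank '[{"dx":0.05,"dy":0.06,"yaw":-0.2},{"dx":0.05,"dy":0.06,"yaw":-0.2},{"dx":0.03,"dy":0.025,"yaw":-0.2},{"dz":-0.02},{}]'
python3 - <<'E'
from h import *
c=eyes.calibration("wrist");im=eyes.grab_frame("wrist");cv2.imwrite("pics/w1.png",im[:,:,::-1])
np.savez("pics/w1.npz",K=c["camera_matrix"],T=c["world_from_camera"]);print(np.round(c["world_from_camera"],2))
E
```

```text
[[ 2.7000e-01 -9.2000e-01 -2.8000e-01  2.3569e+02]
 [-9.6000e-01 -2.6000e-01 -8.0000e-02 -5.3037e+02]
 [-0.0000e+00  2.9000e-01 -9.6000e-01  3.8420e+02]
 [ 0.0000e+00  0.0000e+00  0.0000e+00  1.0000e+00]]validation failed for argument at $[0]...
```

View pics/w1.png

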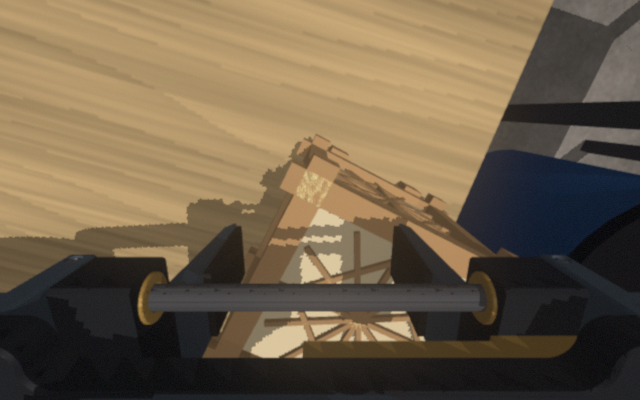

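The first row was refused, probably because it left out a key, so the arm hasn't moved. The wrist view shows a lantern right under the fingers at about (350,280), so I'll rise first.

```bash
python3 -m crank '[{"dx":0,"dy":0,"dz":0.04,"yaw":0},{"dx":0.05,"dy":0.06,"dz":0,"yaw":0},{"dx":0.05,"dy":0.06,"dz":0,"yaw":-0.2},{"dx":0.05,"dy":0.06,"dz":0,"yaw":-0.2},{"dx":0.05,"dy":0.06,"dz":0,"yaw":-0.2},{"dx":0.05,"dy":0.06,"dz":0,"yaw":-0.2},{"dx":0.05,"dy":0.06,"dz":0,"yaw":-0.2},{"dx":0.05,"dy":0.06,"dz":0,"yaw":-0.2},{"dx":0.05,"dy":0.06,"dz":0,"yaw":-0.2},{"dx":0.05,"dy":0.06,"dz":0,"yaw":-0.2}]' 1 && python3 -m crank '[{"dx":0.04,"dy":0.06,"dz":0,"yaw":-0.2},{"dx":0.03,"dy":0.06,"dz":0,"yaw":-0.2},{"dx":0.02,"dy":0.055,"dz":0,"yaw":-0.2},{"dx":0,"dy":0,"dz":-0.02,"yaw":0},{"dx":0,"dy":0,"dz":0,"yaw":0}]'
python3 - <<'E'
from h import *
c=eyes.calibration("wrist");im=eyes.grab_frame("wrist");cv2.imwrite("pics/w2.png",im[:,:,::-1])
np.savez("pics/w2.npz",camera_matrix=c["camera_matrix"],world_from_camera=c["world_from_camera"]);print(np.round(c["world_from_camera"],2))
E
```

```text
time_s: 1.4
ee_pos: [517.0, -119.7, 218.7]
ee_rot: [180.0, 0.0, 7.7]
force: [0.7, -0.9, 0.3]
gripper_width: 91.1
gripper_force: 0.0
time_s: 2.02
ee_pos: [586.5, 18.1, 200.8]
ee_rot: [180.0, 0.3, 4.8]
force: [0.1, -0.0, -0.2]
gripper_width: 91.2
gripper_force: 0.0
[[ 8.0000e-02 -9.5000e-01 -3.0000e-01  6.6991e+02]
 [-1.0000e+00 -8.0000e-02 -2.0000e-02  2.5590e+01]
 [-0.0000e+00  3.0000e-01 -9.5000e-01  3.9857e+02]
 [ 0.0000e+00  0.0000e+00  0.0000e+00  1.0000e+00]]
```

View pics/w2.png

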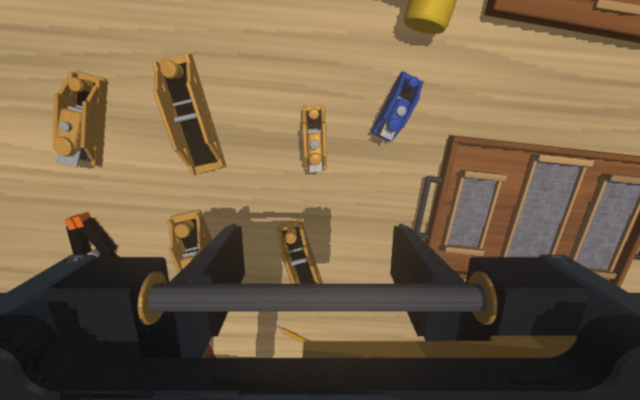

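Wrist view: the small plane is at (314,138) and nearly overhead, the medium at (78,118), the stripped large at (190,115), the stripped medium at (295,250), and the large is partly hidden at (190,235).

```bash
cat >> h.py <<'E'
def seg(im,cal,box,thr=122,show=None):
    x0,y0,x1,y1=box; h=brass(im)[y0:y1,x0:x1]
    m=((h[...,1]>thr)|(h[...,2]<45)|((h[...,1]<40)&(h[...,2]>85))).astype(np.uint8)
    m=cv2.morphologyEx(m,cv2.MORPH_CLOSE,np.ones((5,5)))
    cs,_=cv2.findContours(m,cv2.RETR_EXTERNAL,cv2.CHAIN_APPROX_NONE)
    c=max(cs,key=cv2.contourArea)[:,0]+[x0,y0]
    print(box,"px",c.min(0),c.max(0),[world_rect(cal,c,z) for z in(0,20,35)])
    return c
E
python3 - <<'E'
from h import *
c=np.load("pics/w2.npz");im=cv2.imread("pics/w2.png")[:,:,::-1].copy()
seg(im,c,(290,92,340,190));seg(im,c,(40,55,118,180));print(ray(c,(314,108),30),ray(c,(314,170),30))
E
```

```text
(290, 92, 340, 190) px [302 105] [326 172] [(array([630. ,  26.5]), array([84.9, 31. ]), 5.3), (array([632. ,  26.4]), array([80.6, 29.4]), 5.3), (array([633.5,  26.4]), array([77.4, 28.3]), 5.3)]
(40, 55, 118, 180) px [52 71] [107 166] [(array([628.2, 325.5]), array([120.7,  63.7]), -10.6), (array([630.3, 310.4]), array([114.6,  60.5]), -10.6), (array([631.8, 299.1]), array([110.1,  58.1]), -10.6)]
[668.78502157  29.24659882] [596.32002821  23.41414564]
```

```bash
python3 -m crank '[{"dx":0.027,"dy":0.005,"dz":0,"yaw":0.1},{"dx":0.027,"dy":0.005,"dz":-0.03,"yaw":0},{"dx":0,"dy":0,"dz":-0.05,"yaw":0},{"dx":0,"dy":0,"dz":-0.05,"yaw":0},{"dx":0,"dy":0,"dz":-0.03,"yaw":0},{"dx":0,"dy":0,"dz":-0.03,"yaw":0},{"dx":0,"dy":0,"dz":-0.02,"yaw":0},{"dx":0,"dy":0,"dz":-0.02,"yaw":0},{"dx":0,"dy":0,"dz":0,"yaw":0},{"dx":0,"dy":0,"dz":0,"yaw":0}]'
```

```text
time_s: 3.32
ee_pos: [631.9, 26.5, 19.5]
ee_rot: [180.0, -0.1, 5.2]
force: [0.1, 0.0, -0.0]
gripper_width: 91.0
gripper_force: 0.0
```

Perfect position. Close and lift slightly.

```bash
python3 -m crank '[{"dx":0,"dy":0,"dz":0,"yaw":0},{"dx":0,"dy":0,"dz":0,"yaw":0},{"dx":0,"dy":0,"dz":0,"yaw":0},{"dx":0,"dy":0,"dz":0,"yaw":0},{"dx":0,"dy":0,"dz":0,"yaw":0},{"dx":0,"dy":0,"dz":0,"yaw":0},{"dx":0,"dy":0,"dz":0,"yaw":0},{"dx":0,"dy":0,"dz":0,"yaw":0},{"dx":0,"dy":0,"dz":0,"yaw":0},{"dx":0,"dy":0,"dz":0,"yaw":0}]' 0 40 && python3 -m crank '[{"dx":0,"dy":0,"dz":0.01,"yaw":0},{"dx":0,"dy":0,"dz":0.02,"yaw":0},{"dx":0,"dy":0,"dz":0.03,"yaw":0},{"dx":0,"dy":0,"dz":0.04,"yaw":0},{"dx":0,"dy":0,"dz":0.02,"yaw":0},{"dx":0,"dy":0,"dz":0,"yaw":0}]'
```

```text
time_s: 4.58
ee_pos: [631.2, 26.5, 18.8]
ee_rot: [180.0, -0.0, 5.2]
force: [-0.1, 0.4, 0.3]
gripper_width: 0.3
gripper_force: 0.0
time_s: 5.32
ee_pos: [632.1, 26.6, 116.5]
ee_rot: [180.0, -0.2, 5.2]
force: [0.1, 0.3, -0.7]
gripper_width: 0.1
gripper_force: 0.0
```

The fingers closed on nothing, so I'll look again.

```bash
python3 - <<'E'
from h import *
c=eyes.calibration("wrist");im=eyes.grab_frame("wrist");t=eyes.grab_frame("top")
np.savez("pics/w3.npz",camera_matrix=c["camera_matrix"],world_from_camera=c["world_from_camera"])
cv2.imwrite("pics/w3.png",im[:,:,::-1]);cv2.imwrite("pics/t3.png",t[:,:,::-1])
cr=cv2.resize(t[80:280,240:440],(400,400),interpolation=2)
cv2.imwrite("pics/c3.png",np.hstack([cv2.resize(im,(400,250)),]+[cv2.resize(cr,(250,250))])[:,:,::-1])
E
```

```text
(no output)
```

View pics/c3.png

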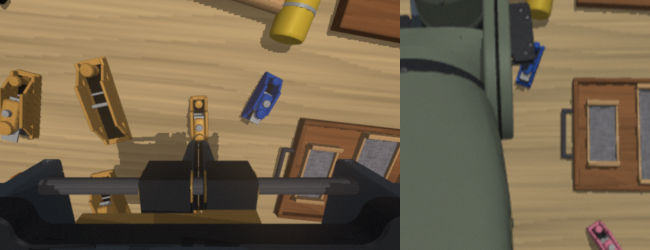

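```bash
python3 - <<'E'
from h import *
from workcell import telemetry
c=np.load("pics/w3.npz");im=cv2.imread("pics/w3.png")[:,:,::-1].copy()
print(np.round(c["world_from_camera"],2).tolist(), telemetry.state()["ee_pos"])
seg(im,c,(285,140,350,222))
def proj(c,p):
    T=np.linalg.inv(c["world_from_camera"]);q=c["camera_matrix"]@(T@[*p,1])[:3];return q[:2]/q[2]
e=np.array(telemetry.state()["ee_pos"]);print("tcp px",proj(c,e),"tip",proj(c,e-[0,0,8]),proj(c,e-[0,0,8]-[0,0,80]))
print("tray corners",ray(c,(475,190),16))
cv2.imwrite("pics/c4.png",cv2.resize(im[110:350,200:440],(600,600),interpolation=2)[:,:,::-1])
E
```

```text
[[0.09, -0.95, -0.29, 713.93], [-1.0, -0.09, -0.03, 34.54], [-0.0, 0.29, -0.96, 314.99], [0.0, 0.0, 0.0, 1.0]] [630.56451595  26.53123205 114.06185338]
(285, 140, 350, 222) px [303 153] [333 221] [(array([634.3,  26.6]), array([75.2, 31.8]), 7.3), (array([639.4,  27.1]), array([70.4, 29.7]), 7.3), (array([643.2,  27.5]), array([66.8, 28.2]), 7.3)]
tcp px [317.74265339 233.00182976] tip [317.72640716 228.79956637] [317.60943859 198.54436988]
tray corners [ 651.24886933 -131.72610389]
```

View pics/c4.png

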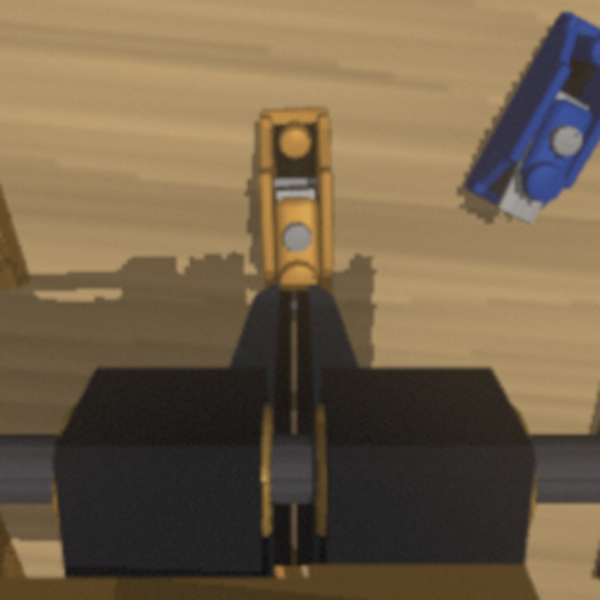

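Wrist and top views agree that the plane is still at about (632,27) under the jaws, so the failed grip is unexplained. I'll go down again open, look at the side situation at the bottom, and then close in stages.

```bash
python3 -m crank '[{"dx":0,"dy":0,"dz":0,"yaw":0},{"dx":0,"dy":0,"dz":0,"yaw":0},{"dx":0,"dy":0,"dz":0,"yaw":0},{"dx":0,"dy":0,"dz":0,"yaw":0},{"dx":0,"dy":0,"dz":-0.03,"yaw":0.1},{"dx":0,"dy":0,"dz":-0.03,"yaw":0.1},{"dx":0,"dy":0,"dz":-0.03,"yaw":0},{"dx":0,"dy":0,"dz":-0.02,"yaw":0},{"dx":0,"dy":0,"dz":-0.01,"yaw":0},{"dx":0,"dy":0,"dz":0,"yaw":0}]' 1 40
python3 - <<'E'
from h import *
a=eyes.grab_frame("wrist");b=eyes.grab_frame("scene")
cv2.imwrite("pics/c5.png",np.hstack([cv2.resize(a[80:400,160:480],(400,400)),cv2.resize(b[170:310,290:430],(400,400),interpolation=2)])[:,:,::-1])
E
```

```text
time_s: 6.68
ee_pos: [631.3, 26.5, 18.6]
ee_rot: [180.0, 0.0, 6.2]
force: [0.1, -0.3, -0.2]
gripper_width: 90.7
gripper_force: 0.0
```

View pics/c5.png

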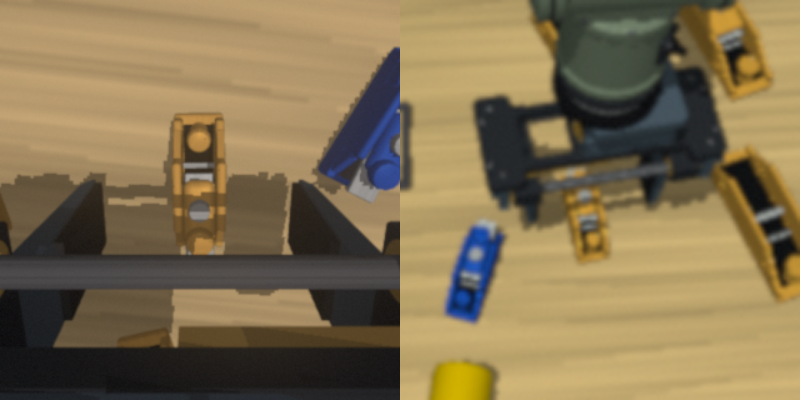

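```bash
python3 -m crank '[{"dx":0,"dy":0,"dz":0,"yaw":0},{"dx":0,"dy":0,"dz":0,"yaw":0},{"dx":0,"dy":0,"dz":0,"yaw":0},{"dx":0,"dy":0,"dz":0,"yaw":0},{"dx":0,"dy":0,"dz":0,"yaw":0},{"dx":0,"dy":0,"dz":0,"yaw":0}]' 0.24 30
python3 - <<'E'
from h import *
a=eyes.grab_frame("wrist");b=eyes.grab_frame("scene")
cv2.imwrite("pics/c6.png",np.hstack([cv2.resize(a[80:400,160:480],(400,400)),cv2.resize(b[170:310,290:430],(400,400),interpolation=2)])[:,:,::-1])
E
```

```text
time_s: 7.52
ee_pos: [631.2, 26.5, 18.8]
ee_rot: [180.0, 0.0, 6.2]
force: [0.0, -0.7, -0.5]
gripper_width: 34.5
gripper_force: 0.0
```

View pics/c6.png

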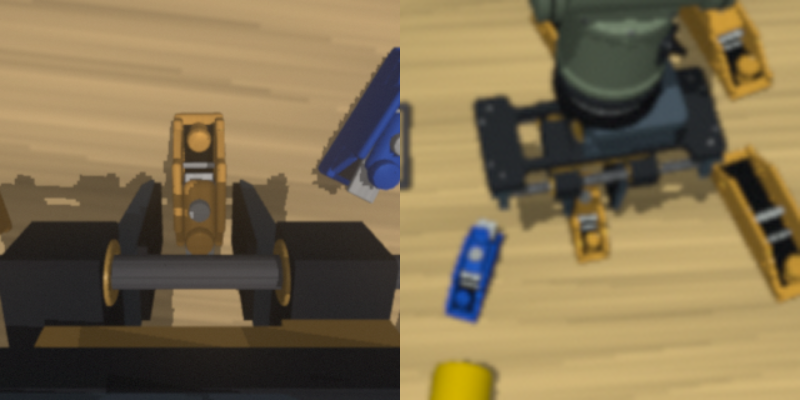

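The fingers flank the plane correctly and are still closing. Continue.

```bash
Z='{"dx":0,"dy":0,"dz":0,"yaw":0}'; python3 -m crank '[{"dx":0,"dy":0,"dz":0,"yaw":0},{"dx":0,"dy":0,"dz":0,"yaw":0},{"dx":0,"dy":0,"dz":0,"yaw":0}]' 0.24 30;  python3 -m crank '[{"dx":0,"dy":0,"dz":0,"yaw":0},{"dx":0,"dy":0,"dz":0,"yaw":0},{"dx":0,"dy":0,"dz":0,"yaw":0}]' 0.2 30
python3 - <<'E'
from h import *
a=eyes.grab_frame("wrist");b=eyes.grab_frame("scene")
cv2.imwrite("pics/c7.png",np.hstack([cv2.resize(a[80:400,160:480],(400,400)),cv2.resize(b[170:310,290:430],(400,400),interpolation=2)])[:,:,::-1])
E
```

```text
time_s: 8.0
ee_pos: [631.2, 26.6, 18.8]
ee_rot: [180.0, 0.0, 6.2]
force: [1.0, -0.6, -0.1]
gripper_width: 22.0
gripper_force: 0.0
time_s: 8.38
ee_pos: [631.2, 26.6, 18.8]
ee_rot: [180.0, -0.0, 6.2]
force: [-0.3, -0.0, -0.7]
gripper_width: 18.1
gripper_force: 0.0
```

View pics/c7.png

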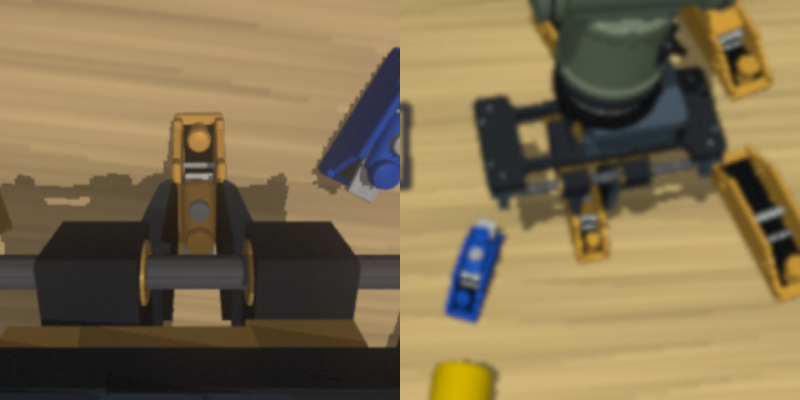

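The pads are at 18 mm and visibly inside the 28 mm plane, with zero pad force. The fingers are passing through the cheeks with no contact. I'll open and retry lower, with tips 3 mm above the bench, in case only the lower part of the body can be touched.

```bash
python3 -m crank '[{"dx":0,"dy":0,"dz":0,"yaw":0},{"dx":0,"dy":0,"dz":0,"yaw":0},{"dx":0,"dy":0,"dz":0,"yaw":0},{"dx":0,"dy":0,"dz":0,"yaw":0},{"dx":0,"dy":0,"dz":-0.005,"yaw":0},{"dx":0,"dy":0,"dz":-0.005,"yaw":0}]' 0.5 30;  python3 -m crank '[{"dx":0,"dy":0,"dz":0,"yaw":0},{"dx":0,"dy":0,"dz":0,"yaw":0},{"dx":0,"dy":0,"dz":0,"yaw":0},{"dx":0,"dy":0,"dz":0,"yaw":0},{"dx":0,"dy":0,"dz":0,"yaw":0},{"dx":0,"dy":0,"dz":0,"yaw":0}]' 0.1 40
```

```text
time_s: 9.22
ee_pos: [631.1, 26.5, 10.4]
ee_rot: [180.0, 0.0, 6.2]
force: [0.5, -0.6, -0.6]
gripper_width: 45.3
gripper_force: 0.0
time_s: 9.98
ee_pos: [631.9, 26.2, 11.4]
ee_rot: [180.0, -0.1, 6.3]
force: [1.4, -2.3, 4.6]
gripper_width: 9.7
gripper_force: 23.7
```

```bash
python3 -m crank '[{"dx":0,"dy":0,"dz":0,"yaw":0},{"dx":0,"dy":0,"dz":0,"yaw":0},{"dx":0,"dy":0,"dz":0,"yaw":0},{"dx":0,"dy":0,"dz":0,"yaw":0}]' 0 30; python3 -m crank '[{"dx":0,"dy":0,"dz":0.01,"yaw":0},{"dx":0,"dy":0,"dz":0.005,"yaw":0},{"dx":0,"dy":0,"dz":0,"yaw":0}]'
python3 - <<'E'
from h import *
from workcell import telemetry
a=eyes.grab_frame("wrist");c=eyes.calibration("wrist");cv2.imwrite("pics/w8.png",a[:,:,::-1])
s=telemetry.state();print(s["torque"],s["effort"])
seg(a,c,(285,140,350,290))
b=eyes.grab_frame("scene");cv2.imwrite("pics/c8.png",np.hstack([cv2.resize(a[80:400,160:480],(400,400)),cv2.resize(b[170:310,290:430],(400,400),interpolation=2)])[:,:,::-1])
E
```

```text
time_s: 10.48
ee_pos: [631.9, 26.3, 11.3]
ee_rot: [180.0, -0.1, 6.3]
force: [1.3, -3.4, 5.8]
gripper_width: 8.9
gripper_force: 30.0
time_s: 10.85
ee_pos: [631.0, 26.9, 22.7]
ee_rot: [-180.0, 0.0, 6.2]
force: [0.4, 0.7, -0.8]
gripper_width: 8.9
gripper_force: 29.8
[0.03389022 0.01736786 0.02893722] [ 7.33405177e-03 -5.04807293e+01 -2.02361119e+01  3.92078678e-02
 -7.38115003e-02  3.00520887e-04]
(285, 140, 350, 290) px [285 173] [349 289] [(array([619.6,  26.3]), array([97.9, 53.2]), 6.3), (array([628.1,  27.2]), array([89.1, 48.3]), 6.3), (array([634.5,  27.8]), array([82.4, 44.7]), 6.3)]
```

View pics/c8.png

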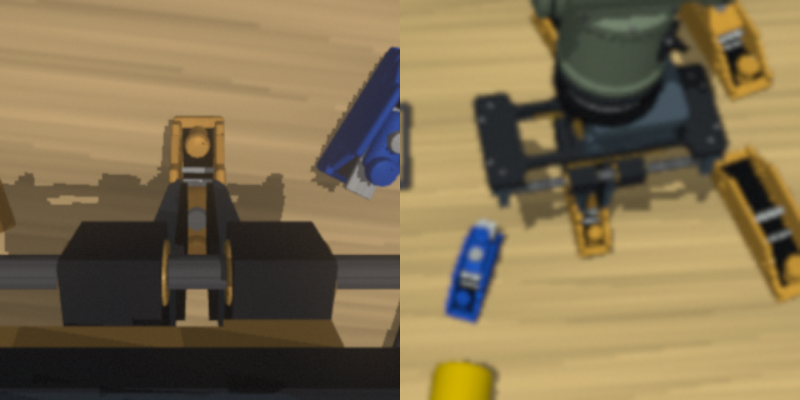

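At the lower height the jaws met something firm at 8.9 mm with 30 N, and after a 12 mm lift the plane has followed (it shifted in both views). So this plane can be held, but only low down. I'll raise the force and lift gently, then move over slowly.

```bash
python3 -m crank '[{"dx":0,"dy":0,"dz":0,"yaw":0},{"dx":0,"dy":0,"dz":0.01,"yaw":0},{"dx":0,"dy":0,"dz":0.01,"yaw":0},{"dx":0,"dy":0,"dz":0,"yaw":0}]' 0 50
python3 - <<'E'
from h import *
a=eyes.grab_frame("wrist");b=eyes.grab_frame("scene")
cv2.imwrite("pics/c9.png",np.hstack([cv2.resize(a[80:400,160:480],(400,400)),cv2.resize(b[170:310,290:430],(400,400),interpolation=2)])[:,:,::-1])
E
```

```text
time_s: 11.45
ee_pos: [632.1, 26.6, 40.0]
ee_rot: [180.0, -0.1, 6.2]
force: [-0.4, -0.2, -2.3]
gripper_width: 7.3
gripper_force: 52.3
```

View pics/c9.png

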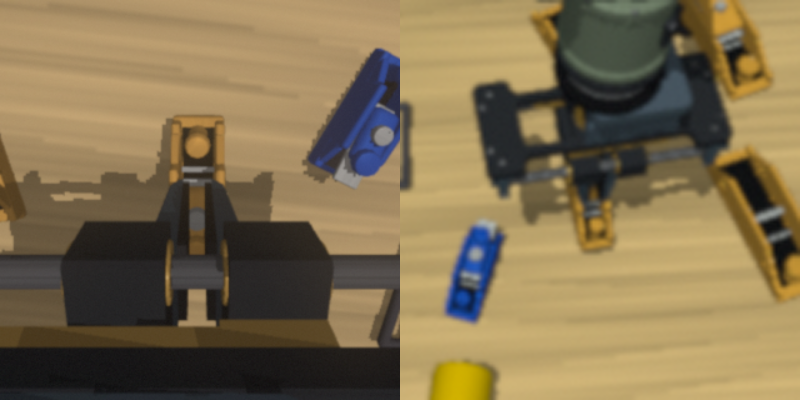

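The plane is held level and moves with the gripper. The toe stays put in the wrist view at (198,145) of the crop. I'll carry it to the small bay.

```bash
python3 -m crank '[{"dx":0,"dy":0,"dz":0.02,"yaw":0},{"dx":0,"dy":0,"dz":0.02,"yaw":0},{"dx":-0.01,"dy":-0.02,"dz":0,"yaw":-0.1},{"dx":-0.01,"dy":-0.03,"dz":0,"yaw":-0.2},{"dx":-0.015,"dy":-0.045,"dz":0,"yaw":-0.2},{"dx":-0.015,"dy":-0.045,"dz":0,"yaw":-0.2},{"dx":-0.015,"dy":-0.045,"dz":0,"yaw":-0.2},{"dx":-0.015,"dy":-0.045,"dz":0,"yaw":-0.2},{"dx":-0.01,"dy":-0.03,"dz":0,"yaw":-0.2},{"dx":-0.008,"dy":-0.014,"dz":0,"yaw":-0.2}]' 0 35; python3 -m crank '[{"dx":0,"dy":0,"dz":0,"yaw":0},{"dx":0,"dy":0,"dz":0,"yaw":0}]'
python3 - <<'E'
from h import *
c=eyes.calibration("wrist");a=eyes.grab_frame("wrist");cv2.imwrite("pics/w10.png",a[:,:,::-1])
np.savez("pics/w10.npz",camera_matrix=c["camera_matrix"],world_from_camera=c["world_from_camera"])
h=brass(a);m=((h[...,1]>140)&(h[...,0]>12)&(h[...,0]<25)).astype(np.uint8);m[:,:290]=0;m[:,350:]=0;m[:150]=0;m[225:]=0
ys,xs=np.nonzero(m);print(xs.min(),xs.max(),ys.min(), [ray(c,((xs.min()+xs.max())/2,ys.min()),z) for z in(80,100)])
E
```

```text
time_s: 12.8
ee_pos: [551.4, -194.4, 70.7]
ee_rot: [180.0, 0.0, -1.4]
force: [-1.4, 0.4, -1.1]
gripper_width: 7.3
gripper_force: 39.1
time_s: 13.05
ee_pos: [552.9, -191.9, 70.8]
ee_rot: [-180.0, -0.0, -1.2]
force: [0.1, -0.6, -2.1]
gripper_width: 7.7
gripper_force: 39.0
296 349 173 [array([ 596.95094951, -195.78924176]), array([ 601.05222865, -195.53695328])]
```

```bash
python3 -m crank '[{"dx":-0.0025,"dy":0,"dz":-0.02,"yaw":0},{"dx":0,"dy":0,"dz":-0.02,"yaw":0},{"dx":0,"dy":0,"dz":-0.01,"yaw":0},{"dx":0,"dy":0,"dz":-0.005,"yaw":0},{"dx":0,"dy":0,"dz":-0.004,"yaw":0},{"dx":0,"dy":0,"dz":0,"yaw":0},{"dx":0,"dy":0,"dz":0,"yaw":0}]'
```

```text
time_s: 13.98
ee_pos: [551.1, -192.8, 24.0]
ee_rot: [180.0, -0.0, -1.3]
force: [0.2, -0.0, -1.4]
gripper_width: 7.8
gripper_force: 38.6
```

```bash
python3 -m crank '[{"dx":0,"dy":0,"dz":-0.0025,"yaw":0},{"dx":0,"dy":0,"dz":0,"yaw":0},{"dx":0,"dy":0,"dz":0,"yaw":0}]';python3 -m crank '[{"dx":0,"dy":0,"dz":-0.0025,"yaw":0},{"dx":0,"dy":0,"dz":0,"yaw":0},{"dx":0,"dy":0,"dz":0,"yaw":0}]';python3 -m crank '[{"dx":0,"dy":0,"dz":-0.0013,"yaw":0},{"dx":0,"dy":0,"dz":0,"yaw":0},{"dx":0,"dy":0,"dz":0,"yaw":0}]'
```

```text
time_s: 14.35
ee_pos: [550.9, -192.7, 21.6]
ee_rot: [180.0, -0.0, -1.3]
force: [0.7, 0.7, -1.8]
gripper_width: 7.5
gripper_force: 38.6
time_s: 14.72
ee_pos: [551.7, -193.1, 20.1]
ee_rot: [179.9, -0.1, -1.2]
force: [0.8, -1.1, 2.4]
gripper_width: 7.7
gripper_force: 40.6
time_s: 15.1
ee_pos: [552.4, -193.3, 19.6]
ee_rot: [179.9, -0.2, -1.2]
force: [2.1, -1.9, 5.9]
gripper_width: 7.9
gripper_force: 42.7
```

```bash
python3 -m crank '[{"dx":0,"dy":0,"dz":0,"yaw":0},{"dx":0,"dy":0,"dz":0,"yaw":0},{"dx":0,"dy":0,"dz":0,"yaw":0},{"dx":0,"dy":0,"dz":0,"yaw":0}]' 0.17; python3 -m crank '[{"dx":0,"dy":0,"dz":0.005,"yaw":0},{"dx":0,"dy":0,"dz":0.005,"yaw":0},{"dx":0,"dy":0,"dz":0,"yaw":0}]'; python3 -m crank '[{"dx":0,"dy":0,"dz":0,"yaw":0},{"dx":0,"dy":0,"dz":0,"yaw":0},{"dx":0,"dy":0,"dz":0,"yaw":0},{"dx":0,"dy":0,"dz":0.02,"yaw":0},{"dx":0,"dy":0,"dz":0.05,"yaw":0},{"dx":0,"dy":0,"dz":0.07,"yaw":0},{"dx":0,"dy":0,"dz":0.07,"yaw":0},{"dx":0,"dy":0,"dz":0,"yaw":0}]' 0.5
python3 - <<'E'
from h import *
c=eyes.calibration("wrist");a=eyes.grab_frame("wrist");cv2.imwrite("pics/w11.png",a[:,:,::-1])
np.savez("pics/w11.npz",camera_matrix=c["camera_matrix"],world_from_camera=c["world_from_camera"])
E
```

```text
time_s: 15.6
ee_pos: [551.1, -192.5, 18.7]
ee_rot: [180.0, -0.0, -1.3]
force: [2.9, 2.4, 5.2]
gripper_width: 15.5
gripper_force: 2.7
time_s: 15.98
ee_pos: [550.2, -192.6, 26.4]
ee_rot: [-180.0, 0.1, -1.3]
force: [0.7, -0.6, -0.2]
gripper_width: 15.5
gripper_force: 0.0
time_s: 16.98
ee_pos: [553.9, -193.8, 201.2]
ee_rot: [179.8, -0.7, -1.3]
force: [-0.1, -0.7, 0.1]
gripper_width: 45.1
gripper_force: 0.0
```

View pics/w11.png

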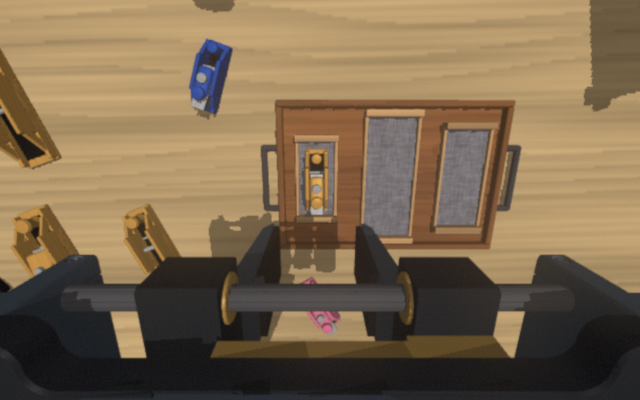

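The small plane sits straight in its bay at (317,183), spanning rows 148–217. I'll check the numbers, and refine the bays and the other planes from this view.

```bash
python3 - <<'E'
from h import *
c=np.load("pics/w11.npz");im=cv2.imread("pics/w11.png")[:,:,::-1].copy();h=brass(im)
for n,b in dict(large=(362,108,428,242),med=(433,118,495,236),small=(295,135,340,222)).items():
    x0,y0,x1,y1=b;s=h[y0:y1,x0:x1];m=(s[...,1]<70).astype(np.uint8)
    if n!="small": m=cv2.morphologyEx(m,cv2.MORPH_OPEN,np.ones((5,5)))
    k=cv2.findContours(m,cv2.RETR_EXTERNAL,cv2.CHAIN_APPROX_NONE)[0];k=max(k,key=cv2.contourArea)[:,0]+[x0,y0]
    print(n,k.min(0),k.max(0),world_rect(c,k,8))
s=h[140:225,300:334];m=((s[...,1]>125)&(s[...,2]>60)).astype(np.uint8);ys,xs=np.nonzero(m);print("brass px",xs.min()+300,xs.max()+300,ys.min()+140,ys.max()+140)
for z in(8,20,30,42):print(z,ray(c,(317,149),z),ray(c,(317,216),z),ray(c,(306,180),z),ray(c,(328,180),z))
E
```

```text
large [362 117] [417 241] (array([ 543.9, -287.2]), array([166.9,  63.5]), -1.4)
med [437 130] [488 224] (array([ 546.5, -383.7]), array([125.9,  53. ]), -1.3)
small [299 142] [333 214] (array([ 550.6, -192.4]), array([96.4, 45.6]), -1.3)
brass px 300 333 149 224
8 [ 589.93176828 -194.57798858] [ 499.55690671 -192.59469897] [ 549.86169557 -179.2355947 ] [ 549.20819641 -208.15124142]
20 [ 591.28971043 -194.56947922] [ 503.67863705 -192.64684134] [ 552.44503593 -179.69627694] [ 551.81152167 -207.72764322]
30 [ 592.42132888 -194.56238808] [ 507.11341233 -192.69029331] [ 554.59781956 -180.08017881] [ 553.98095939 -207.37464472]
42 [ 593.77927103 -194.55387871] [ 511.23514266 -192.74243569] [ 557.18115991 -180.54086106] [ 556.58428466 -206.95104652]
```

The small plane's centre is about (551.5,-193.7), against a bay centre of (551.5,-192.3). Next I'll fly to the large plane and look.

```bash
python3 -m crank '[{"dx":-0.01,"dy":0.03,"dz":0,"yaw":0.4},{"dx":-0.022,"dy":0.056,"dz":0,"yaw":0.5},{"dx":-0.022,"dy":0.056,"dz":0,"yaw":0.5},{"dx":-0.022,"dy":0.056,"dz":0,"yaw":0.5},{"dx":-0.022,"dy":0.056,"dz":0,"yaw":0.5},{"dx":-0.022,"dy":0.056,"dz":0,"yaw":0.5},{"dx":-0.022,"dy":0.056,"dz":0,"yaw":0.5},{"dx":-0.022,"dy":0.056,"dz":0,"yaw":0.5},{"dx":-0.014,"dy":0.026,"dz":0,"yaw":0.1},{"dx":0,"dy":0,"dz":0,"yaw":0}]' 1; python3 -m crank '[{"dx":0,"dy":0,"dz":0,"yaw":0},{"dx":0,"dy":0,"dz":0,"yaw":0}]'
python3 - <<'E'
from h import *
c=eyes.calibration("wrist");a=eyes.grab_frame("wrist");cv2.imwrite("pics/w12.png",a[:,:,::-1])
np.savez("pics/w12.npz",camera_matrix=c["camera_matrix"],world_from_camera=c["world_from_camera"])
T=np.linalg.inv(c["world_from_camera"])
def proj(p):
    q=c["camera_matrix"]@(T@[*p,1])[:3];return (q[:2]/q[2]).round()
for n,p in dict(L=(449,172,20),M=(628,308,20),SL=(640,178,20)).items():print(n,proj(p))
u,v=proj((449,172,20)).astype(int)
seg(a,c,(u-45,max(v-80,0),u+45,min(v+80,250)))
E
```

```text
time_s: 18.27
ee_pos: [405.8, 166.9, 193.3]
ee_rot: [-180.0, 0.2, 19.0]
force: [-0.0, 0.1, 0.3]
gripper_width: 90.9
gripper_force: 0.0
time_s: 18.52
ee_pos: [408.4, 165.0, 194.2]
ee_rot: [180.0, 0.1, 18.7]
force: [0.2, 0.2, -0.0]
gripper_width: 91.2
gripper_force: 0.0
L [323. 145.]
M [253. -69.]
SL [378. -34.]
(np.int64(278), np.int64(65), np.int64(368), np.int64(225)) px [303  83] [342 200] [(array([447.4, 171.9]), array([146.9,  49.2]), 18.7), (array([449.4, 172.9]), array([139.4,  46.7]), 18.7), (array([450.9, 173.7]), array([133.8,  44.8]), 18.7)]
```

```bash
ls pics | wc -l
```

```text
24
```

The large plane is at (450,173), yaw 18.7, with a measured length of 139.4 mm against the nominal 140. Descend, with TCP at about 12 mm and tips about 4 mm above the bench, since the small one could only be held low.

```bash
python3 -m crank '[{"dx":0.026,"dy":0.005,"dz":0,"yaw":0},{"dx":0.026,"dy":0.005,"dz":-0.03,"yaw":0},{"dx":0,"dy":0,"dz":-0.05,"yaw":0},{"dx":0,"dy":0,"dz":-0.05,"yaw":0},{"dx":0,"dy":0,"dz":-0.04,"yaw":0},{"dx":0,"dy":0,"dz":-0.03,"yaw":0},{"dx":0,"dy":0,"dz":-0.02,"yaw":0},{"dx":0,"dy":0,"dz":-0.006,"yaw":0},{"dx":0,"dy":0,"dz":0,"yaw":0}]'; python3 -m crank '[{"dx":0,"dy":0,"dz":0,"yaw":0},{"dx":0,"dy":0,"dz":0,"yaw":0},{"dx":0,"dy":0,"dz":0,"yaw":0},{"dx":0,"dy":0,"dz":0,"yaw":0},{"dx":0,"dy":0,"dz":0,"yaw":0},{"dx":0,"dy":0,"dz":0,"yaw":0},{"dx":0,"dy":0,"dz":0,"yaw":0},{"dx":0,"dy":0,"dz":0,"yaw":0}]' 0.2 40
```

```text
time_s: 19.7
ee_pos: [450.4, 173.4, 13.8]
ee_rot: [180.0, 0.0, 18.7]
force: [-0.3, 0.4, -0.1]
gripper_width: 91.5
gripper_force: 0.0
time_s: 20.7
ee_pos: [450.9, 174.1, 14.3]
ee_rot: [-180.0, -0.1, 18.7]
force: [0.5, -0.2, 3.9]
gripper_width: 18.8
gripper_force: 2.1
```

```bash
python3 -m crank '[{"dx":0,"dy":0,"dz":0,"yaw":0},{"dx":0,"dy":0,"dz":0,"yaw":0},{"dx":0,"dy":0,"dz":0,"yaw":0},{"dx":0,"dy":0,"dz":0,"yaw":0}]' 0 40; python3 -m crank '[{"dx":0,"dy":0,"dz":0.005,"yaw":0},{"dx":0,"dy":0,"dz":0.005,"yaw":0},{"dx":0,"dy":0,"dz":0.005,"yaw":0},{"dx":0,"dy":0,"dz":0,"yaw":0},{"dx":0,"dy":0,"dz":0,"yaw":0}]'
```

```text
time_s: 21.2
ee_pos: [451.0, 173.4, 14.2]
ee_rot: [179.9, -0.1, 18.8]
force: [1.6, -3.6, 5.7]
gripper_width: 7.3
gripper_force: 40.8
time_s: 21.82
ee_pos: [449.8, 173.7, 25.6]
ee_rot: [180.0, 0.0, 18.7]
force: [-0.4, 0.4, -4.8]
gripper_width: 7.3
gripper_force: 40.2
```

It holds, with 4.8 N of weight. Lift and check numerically that the plane stays level in hand (toe corners in the wrist view).

```bash
cat >> h.py <<'E'
def toe():
    a=eyes.grab_frame("wrist");c=eyes.calibration("wrist");h=brass(a)
    m=((h[...,1]>125)&(h[...,2]>60)&(h[...,0]>12)&(h[...,0]<26)).astype(np.uint8)
    cs=cv2.findContours(cv2.morphologyEx(m,cv2.MORPH_OPEN,np.ones((3,3))),cv2.RETR_EXTERNAL,cv2.CHAIN_APPROX_NONE)[0]
    for k in cs:
        x,y,w,hh=cv2.boundingRect(k)
        if cv2.contourArea(k)>150 and y<250 and 230<x+w/2<400: print((x,y,w,hh))
    return a,c
E
python3 -c "from h import *;toe()"; python3 -m crank '[{"dx":0,"dy":0,"dz":0.02,"yaw":0},{"dx":0,"dy":0,"dz":0.02,"yaw":0},{"dx":0,"dy":0,"dz":0.02,"yaw":0},{"dx":0,"dy":0,"dz":0.015,"yaw":0},{"dx":0,"dy":0,"dz":0,"yaw":0}]';python3 -c "from h import *;toe()"
```

```text
(281, 129, 73, 125)
time_s: 22.5
ee_pos: [450.6, 174.0, 86.4]
ee_rot: [180.0, -0.1, 18.7]
force: [-0.2, 0.2, -4.6]
gripper_width: 7.3
gripper_force: 40.2
(281, 128, 74, 126)
(358, 0, 71, 68)
```

```bash
python3 -m crank '[{"dx":0.0035,"dy":-0.02,"dz":0,"yaw":0},{"dx":0.01,"dy":-0.04,"dz":0,"yaw":-0.3},{"dx":0.01,"dy":-0.05,"dz":0,"yaw":-0.4},{"dx":0.01,"dy":-0.05,"dz":0,"yaw":-0.4},{"dx":0.01,"dy":-0.05,"dz":0,"yaw":-0.4},{"dx":0.01,"dy":-0.05,"dz":0,"yaw":-0.4},{"dx":0.01,"dy":-0.05,"dz":0,"yaw":-0.4},{"dx":0.01,"dy":-0.05,"dz":0,"yaw":-0.4},{"dx":0.01,"dy":-0.05,"dz":0,"yaw":-0.4},{"dx":0.01,"dy":-0.05,"dz":0,"yaw":-0.4}]'; python3 -m crank '[{"dx":0.01,"dy":-0.05,"dz":0,"yaw":-0.3},{"dx":0.01,"dy":-0.04,"dz":0,"yaw":-0.2},{"dx":0.01,"dy":-0.026,"dz":0,"yaw":0},{"dx":0,"dy":0,"dz":0,"yaw":0},{"dx":0,"dy":0,"dz":0,"yaw":0},{"dx":0,"dy":0,"dz":0,"yaw":0}]';python3 -c "from h import *;toe()"
```

```text
time_s: 23.8
ee_pos: [523.8, -196.5, 84.8]
ee_rot: [-180.0, 0.1, 1.1]
force: [0.3, -0.2, -3.6]
gripper_width: 7.5
gripper_force: 40.4
time_s: 24.55
ee_pos: [548.2, -286.3, 85.5]
ee_rot: [-180.0, 0.1, -1.2]
force: [0.2, 0.2, -4.5]
gripper_width: 7.3
gripper_force: 40.5
(146, 88, 348, 196)
```

```bash
python3 -m crank '[{"dx":0.0013,"dy":0,"dz":-0.02,"yaw":0},{"dx":0,"dy":0,"dz":-0.02,"yaw":0},{"dx":0,"dy":0,"dz":-0.02,"yaw":0},{"dx":0,"dy":0,"dz":-0.01,"yaw":0},{"dx":0,"dy":0,"dz":-0.005,"yaw":0},{"dx":0,"dy":0,"dz":0,"yaw":0},{"dx":0,"dy":0,"dz":0,"yaw":0}]';python3 -m crank '[{"dx":0,"dy":0,"dz":-0.002,"yaw":0},{"dx":0,"dy":0,"dz":0,"yaw":0},{"dx":0,"dy":0,"dz":0,"yaw":0}]';python3 -m crank '[{"dx":0,"dy":0,"dz":-0.002,"yaw":0},{"dx":0,"dy":0,"dz":0,"yaw":0},{"dx":0,"dy":0,"dz":0,"yaw":0}]'
```

```text
time_s: 25.48
ee_pos: [550.3, -287.3, 26.3]
ee_rot: [180.0, -0.1, -1.3]
force: [1.1, -0.1, -4.5]
gripper_width: 7.2
gripper_force: 40.5
time_s: 25.85
ee_pos: [549.9, -287.1, 24.3]
ee_rot: [180.0, -0.0, -1.3]
force: [0.8, -0.0, -4.3]
gripper_width: 7.4
gripper_force: 40.5
time_s: 26.22
ee_pos: [549.9, -287.1, 22.6]
ee_rot: [180.0, 0.0, -1.3]
force: [-0.1, 0.4, -3.6]
gripper_width: 7.6
gripper_force: 41.2
```

```bash
python3 -m crank '[{"dx":0,"dy":0,"dz":-0.0015,"yaw":0},{"dx":0,"dy":0,"dz":0,"yaw":0},{"dx":0,"dy":0,"dz":0,"yaw":0}]'; python3 -m crank '[{"dx":0,"dy":0,"dz":0,"yaw":0},{"dx":0,"dy":0,"dz":0,"yaw":0},{"dx":0,"dy":0,"dz":0,"yaw":0},{"dx":0,"dy":0,"dz":0,"yaw":0}]' 0.32
```

```text
time_s: 26.6
ee_pos: [550.0, -287.2, 22.2]
ee_rot: [180.0, -0.0, -1.3]
force: [-2.9, 0.3, 5.3]
gripper_width: 7.4
gripper_force: 42.7
time_s: 27.1
ee_pos: [550.7, -287.4, 21.7]
ee_rot: [180.0, -0.1, -1.3]
force: [2.1, 0.3, 4.2]
gripper_width: 28.9
gripper_force: 2.1
```

```bash
python3 -m crank '[{"dx":0,"dy":0,"dz":0.004,"yaw":0},{"dx":0,"dy":0,"dz":0.005,"yaw":0},{"dx":0,"dy":0,"dz":0.005,"yaw":0},{"dx":0,"dy":0,"dz":0,"yaw":0}]';python3 -m crank '[{"dx":0,"dy":0,"dz":0,"yaw":0},{"dx":0,"dy":0,"dz":0,"yaw":0},{"dx":0,"dy":0,"dz":0,"yaw":0},{"dx":0,"dy":0,"dz":0.03,"yaw":0},{"dx":0,"dy":0,"dz":0.05,"yaw":0},{"dx":0,"dy":0,"dz":0.06,"yaw":0},{"dx":0,"dy":0,"dz":0.065,"yaw":0},{"dx":0,"dy":0,"dz":0,"yaw":0},{"dx":0,"dy":0,"dz":0,"yaw":0}]' 0.55
python3 - <<'E'
from h import *
c=eyes.calibration("wrist");a=eyes.grab_frame("wrist");cv2.imwrite("pics/w13.png",a[:,:,::-1])
np.savez("pics/w13.npz",camera_matrix=c["camera_matrix"],world_from_camera=c["world_from_camera"])
T=np.linalg.inv(c["world_from_camera"])
def proj(p):
    q=c["camera_matrix"]@(T@[*p,1])[:3];return (q[:2]/q[2]).round().astype(int)
h=brass(a)
for z in(8,50):print(proj((549.3+70,-288.8,z)),proj((549.3-70,-285.6,z)),proj((549.3,-287+22,z)),proj((549.3,-287-22,z)))
u=proj((549.3,-287.2,30))[0]
print([(y,*h[y,u,:]) for y in range(95,225,4)])
v=proj((580,-288,40))[1];print(v,[(x,*h[v,x,:]) for x in range(u-34,u+35,3)])
E
```

```text
time_s: 27.6
ee_pos: [549.9, -287.1, 32.8]
ee_rot: [180.0, -0.0, -1.3]
force: [-0.0, 0.1, 0.4]
gripper_width: 29.2
gripper_force: 0.0
time_s: 28.72
ee_pos: [549.4, -286.8, 196.0]
ee_rot: [-180.0, 0.1, -1.3]
force: [-0.3, -0.7, -0.0]
gripper_width: 50.2
gripper_force: 0.0
[318 120] [318 226] [301 176] [335 175]
[318 121] [318 239] [299 184] [337 183]
[(95, np.uint8(17), np.uint8(114), np.uint8(155)), (99, np.uint8(13), np.uint8(152), np.uint8(126)), (103, np.uint8(15), np.uint8(144), np.uint8(90)), (107, np.uint8(16), np.uint8(119), np.uint8(202)), (111, np.uint8(15), np.uint8(113), np.uint8(165)), (115, np.uint8(176), np.uint8(14), np.uint8(124)), (119, np.uint8(13), np.uint8(54), np.uint8(133)), (123, np.uint8(17), np.uint8(158), np.uint8(212)), (127, np.uint8(17), np.uint8(157), np.uint8(171)), (131, np.uint8(18), np.uint8(159), np.uint8(217)), (135, np.uint8(17), np.uint8(157), np.uint8(201)), (139, np.uint8(18), np.uint8(158), np.uint8(187)), (143, np.uint8(18), np.uint8(157), np.uint8(143)), (147, np.uint8(14), np.uint8(98), np.uint8(52)), (151, np.uint8(13), np.uint8(97), np.ui
[... 1383 characters left out ...]
11, np.uint8(12), np.uint8(102), np.uint8(55)), (314, np.uint8(13), np.uint8(97), np.uint8(55)), (317, np.uint8(14), np.uint8(102), np.uint8(55)), (320, np.uint8(14), np.uint8(97), np.uint8(55)), (323, np.uint8(15), np.uint8(104), np.uint8(54)), (326, np.uint8(15), np.uint8(104), np.uint8(54)), (329, np.uint8(14), np.uint8(103), np.uint8(52)), (332, np.uint8(17), np.uint8(149), np.uint8(103)), (335, np.uint8(18), np.uint8(158), np.uint8(178)), (338, np.uint8(3), np.uint8(21), np.uint8(121)), (341, np.uint8(176), np.uint8(17), np.uint8(120)), (344, np.uint8(16), np.uint8(119), np.uint8(176)), (347, np.uint8(13), np.uint8(144), np.uint8(135)), (350, np.uint8(12), np.uint8(144), np.uint8(133))]
```

The large plane is within about 1–2 mm of where it should be (toe edge at row 121 vs 120 predicted, sides at 299–337 as predicted). Now the medium.

```bash
python3 -m crank '[{"dx":0.004,"dy":0.04,"dz":0,"yaw":0},{"dx":0.004,"dy":0.06,"dz":0,"yaw":-0.2},{"dx":0.004,"dy":0.06,"dz":0,"yaw":-0.2},{"dx":0.004,"dy":0.06,"dz":0,"yaw":-0.2},{"dx":0.004,"dy":0.06,"dz":0,"yaw":-0.2},{"dx":0.004,"dy":0.06,"dz":0,"yaw":-0.2},{"dx":0.004,"dy":0.06,"dz":0,"yaw":-0.2},{"dx":0.004,"dy":0.06,"dz":0,"yaw":-0.2},{"dx":0.004,"dy":0.06,"dz":0,"yaw":-0.2},{"dx":0.004,"dy":0.06,"dz":0,"yaw":-0.2}]' 1; python3 -m crank '[{"dx":0.004,"dy":0.06,"dz":0,"yaw":-0.2},{"dx":0.004,"dy":0.06,"dz":0,"yaw":-0.1},{"dx":0,"dy":0.04,"dz":0,"yaw":0},{"dx":0,"dy":0,"dz":0,"yaw":0},{"dx":0,"dy":0,"dz":0,"yaw":0},{"dx":0,"dy":0,"dz":0,"yaw":0}]'
python3 - <<'E'
from h import *
c=eyes.calibration("wrist");a=eyes.grab_frame("wrist");cv2.imwrite("pics/w14.png",a[:,:,::-1])
T=np.linalg.inv(c["world_from_camera"])
q=c["camera_matrix"]@(T@[628,308,20,1])[:3];u,v=(q[:2]/q[2]).astype(int);print(u,v)
seg(a,c,(u-45,max(v-75,0),u+45,min(v+75,250)))
E
```

```text
time_s: 30.02
ee_pos: [580.9, 178.2, 194.4]
ee_rot: [179.9, 0.2, -10.3]
force: [0.2, 0.1, -0.3]
gripper_width: 91.3
gripper_force: 0.0
time_s: 30.78
ee_pos: [588.2, 303.6, 196.2]
ee_rot: [179.9, 0.0, -11.8]
force: [-0.2, -0.2, 0.3]
gripper_width: 91.3
gripper_force: 0.0
307 147
(np.int64(262), np.int64(72), np.int64(352), np.int64(222)) px [289  98] [321 190] [(array([627.9, 311.9]), array([116.8,  39.9]), -10.5), (array([630. , 310.6]), array([110.9,  37.9]), -10.5), (array([631.6, 309.7]), array([106.4,  36.4]), -10.5)]
```

The medium plane is at (630,310.6), yaw -10.5, measured 110.9 x 37.9 mm.

```bash
python3 -m crank '[{"dx":0.026,"dy":0.005,"dz":0,"yaw":0.2},{"dx":0.026,"dy":0.004,"dz":-0.03,"yaw":0.05},{"dx":0,"dy":0,"dz":-0.05,"yaw":0},{"dx":0,"dy":0,"dz":-0.05,"yaw":0},{"dx":0,"dy":0,"dz":-0.04,"yaw":0},{"dx":0,"dy":0,"dz":-0.03,"yaw":0},{"dx":0,"dy":0,"dz":-0.02,"yaw":0},{"dx":0,"dy":0,"dz":-0.01,"yaw":0},{"dx":0,"dy":0,"dz":0,"yaw":0}]'; python3 -m crank '[{"dx":0,"dy":0,"dz":0,"yaw":0},{"dx":0,"dy":0,"dz":0,"yaw":0},{"dx":0,"dy":0,"dz":0,"yaw":0},{"dx":0,"dy":0,"dz":0,"yaw":0},{"dx":0,"dy":0,"dz":0,"yaw":0},{"dx":0,"dy":0,"dz":0,"yaw":0},{"dx":0,"dy":0,"dz":0,"yaw":0},{"dx":0,"dy":0,"dz":0,"yaw":0},{"dx":0,"dy":0,"dz":0,"yaw":0},{"dx":0,"dy":0,"dz":0,"yaw":0}]' 0 40;python3 -m crank '[{"dx":0,"dy":0,"dz":0,"yaw":0},{"dx":0,"dy":0,"dz":0,"yaw":0}]'
```

```text
time_s: 31.95
ee_pos: [630.0, 312.0, 12.6]
ee_rot: [180.0, -0.0, -10.5]
force: [-0.8, 0.2, 0.4]
gripper_width: 90.9
gripper_force: 0.0
time_s: 33.2
ee_pos: [630.3, 311.4, 13.2]
ee_rot: [179.9, -0.1, -10.5]
force: [1.1, -4.3, 6.5]
gripper_width: 7.0
gripper_force: 40.7
time_s: 33.45
ee_pos: [630.3, 311.4, 13.2]
ee_rot: [179.9, -0.1, -10.5]
force: [0.2, -4.0, 5.5]
gripper_width: 7.1
gripper_force: 40.7
```

Held. Lift and verify the weight and toe position.

```bash
python3 -m crank '[{"dx":0,"dy":0,"dz":0.005,"yaw":0},{"dx":0,"dy":0,"dz":0.005,"yaw":0},{"dx":0,"dy":0,"dz":0.005,"yaw":0},{"dx":0,"dy":0,"dz":0,"yaw":0},{"dx":0,"dy":0,"dz":0,"yaw":0}]';python3 -c "from h import *;toe()"; python3 -m crank '[{"dx":0,"dy":0,"dz":0.02,"yaw":0},{"dx":0,"dy":0,"dz":0.02,"yaw":0},{"dx":0,"dy":0,"dz":0.02,"yaw":0},{"dx":0,"dy":0,"dz":0.015,"yaw":0},{"dx":0,"dy":0,"dz":0,"yaw":0}]';python3 -c "from h import *;toe()"
```

```text
time_s: 34.08
ee_pos: [629.7, 312.2, 24.3]
ee_rot: [180.0, 0.0, -10.5]
force: [-0.3, 0.4, -4.4]
gripper_width: 6.6
gripper_force: 40.1
(307, 223, 21, 24)
(289, 150, 59, 89)
time_s: 34.75
ee_pos: [630.8, 312.6, 86.3]
ee_rot: [-179.9, -0.1, -10.5]
force: [-0.6, -0.3, -4.7]
gripper_width: 6.9
gripper_force: 40.2
(307, 223, 21, 24)
(289, 150, 59, 90)
```

```bash
python3 -m crank '[{"dx":-0.0025,"dy":-0.02,"dz":0,"yaw":0.04},{"dx":-0.006,"dy":-0.04,"dz":0,"yaw":0.1},{"dx":-0.006,"dy":-0.05,"dz":0,"yaw":0.1},{"dx":-0.006,"dy":-0.05,"dz":0,"yaw":0.1},{"dx":-0.006,"dy":-0.05,"dz":0,"yaw":0.1},{"dx":-0.006,"dy":-0.05,"dz":0,"yaw":0.1},{"dx":-0.006,"dy":-0.05,"dz":0,"yaw":0.1},{"dx":-0.006,"dy":-0.05,"dz":0,"yaw":0.1},{"dx":-0.006,"dy":-0.05,"dz":0,"yaw":0.1},{"dx":-0.006,"dy":-0.05,"dz":0,"yaw":0.1}]';python3 -m crank '[{"dx":-0.006,"dy":-0.05,"dz":0,"yaw":0.1},{"dx":-0.006,"dy":-0.05,"dz":0,"yaw":0.1},{"dx":-0.006,"dy":-0.05,"dz":0,"yaw":0.1},{"dx":-0.006,"dy":-0.05,"dz":0,"yaw":0.1},{"dx":-0.006,"dy":-0.05,"dz":0,"yaw":0.1},{"dx":-0.006,"dy":-0.05,"dz":0,"yaw":0.1},{"dx":-0.006,"dy":-0.05,"dz":0,"yaw":0.1},{"dx":-0.006,"dy":-0.04,"dz":0,"yaw":0.1},{"dx":0,"dy":-0.018,"dz":0,"yaw":0.1},{"dx":0,"dy":0,"dz":0,"yaw":0}]';python3 -m crank '[{"dx":0,"dy":0,"dz":0,"yaw":0},{"dx":0,"dy":0,"dz":0,"yaw":0}]'
```

```text
time_s: 36.05
ee_pos: [583.1, -58.0, 83.9]
ee_rot: [180.0, 0.1, -5.8]
force: [0.5, -0.0, -3.5]
gripper_width: 6.7
gripper_force: 40.3
time_s: 37.3
ee_pos: [545.6, -382.6, 83.9]
ee_rot: [-179.9, 0.0, -1.4]
force: [0.2, 0.3, -3.7]
gripper_width: 6.8
gripper_force: 40.4
time_s: 37.55
ee_pos: [546.5, -380.9, 84.6]
ee_rot: [-180.0, 0.0, -1.2]
force: [-0.2, -0.1, -3.9]
gripper_width: 6.7
gripper_force: 40.4
```

```bash
python3 -m crank '[{"dx":0,"dy":-0.0015,"dz":-0.02,"yaw":0},{"dx":0,"dy":0,"dz":-0.02,"yaw":0},{"dx":0,"dy":0,"dz":-0.02,"yaw":0},{"dx":0,"dy":0,"dz":-0.01,"yaw":0},{"dx":0,"dy":0,"dz":-0.004,"yaw":0},{"dx":0,"dy":0,"dz":0,"yaw":0},{"dx":0,"dy":0,"dz":0,"yaw":0}]';python3 -m crank '[{"dx":0,"dy":0,"dz":-0.003,"yaw":0},{"dx":0,"dy":0,"dz":0,"yaw":0},{"dx":0,"dy":0,"dz":0,"yaw":0}]';python3 -m crank '[{"dx":0,"dy":0,"dz":-0.002,"yaw":0},{"dx":0,"dy":0,"dz":0,"yaw":0},{"dx":0,"dy":0,"dz":0,"yaw":0}]'
```

```text
time_s: 38.42
ee_pos: [546.7, -383.8, 26.0]
ee_rot: [180.0, -0.1, -1.3]
force: [-0.1, 0.1, -4.8]
gripper_width: 6.7
gripper_force: 40.4
time_s: 38.8
ee_pos: [546.3, -383.4, 23.0]
ee_rot: [180.0, -0.0, -1.3]
force: [-0.0, 0.8, -4.5]
gripper_width: 6.8
gripper_force: 40.4
time_s: 39.17
ee_pos: [546.3, -383.5, 21.4]
ee_rot: [180.0, -0.0, -1.3]
force: [0.6, -0.3, -4.6]
gripper_width: 6.7
gripper_force: 40.9
```

```bash
python3 -m crank '[{"dx":0,"dy":0,"dz":-0.0015,"yaw":0},{"dx":0,"dy":0,"dz":0,"yaw":0},{"dx":0,"dy":0,"dz":0,"yaw":0}]'; python3 -m crank '[{"dx":0,"dy":0,"dz":0,"yaw":0},{"dx":0,"dy":0,"dz":0,"yaw":0},{"dx":0,"dy":0,"dz":0,"yaw":0},{"dx":0,"dy":0,"dz":0,"yaw":0}]' 0.26; python3 -m crank '[{"dx":0,"dy":0,"dz":0.004,"yaw":0},{"dx":0,"dy":0,"dz":0.005,"yaw":0},{"dx":0,"dy":0,"dz":0.005,"yaw":0},{"dx":0,"dy":0,"dz":0,"yaw":0}]'
```

```text
time_s: 39.55
ee_pos: [546.4, -383.8, 21.1]
ee_rot: [179.9, -0.0, -1.3]
force: [-1.9, 0.3, 4.2]
gripper_width: 7.0
gripper_force: 42.4
time_s: 40.05
ee_pos: [546.8, -383.5, 20.0]
ee_rot: [180.0, -0.1, -1.3]
force: [1.6, -1.1, 1.7]
gripper_width: 23.8
gripper_force: 2.2
time_s: 40.55
ee_pos: [546.4, -383.6, 31.8]
ee_rot: [180.0, -0.0, -1.3]
force: [-0.1, -1.6, 0.1]
gripper_width: 23.4
gripper_force: 0.0
```

Touched down and released. Rise, move aside, and use the last picture to check all three.

```bash
python3 -m crank '[{"dx":0,"dy":0,"dz":0,"yaw":0},{"dx":0,"dy":0,"dz":0,"yaw":0},{"dx":0,"dy":0,"dz":0,"yaw":0},{"dx":0,"dy":0,"dz":0.03,"yaw":0},{"dx":0,"dy":0,"dz":0.05,"yaw":0},{"dx":0,"dy":0,"dz":0.06,"yaw":0},{"dx":0,"dy":0.06,"dz":0.06,"yaw":0},{"dx":-0.02,"dy":0.06,"dz":0,"yaw":0},{"dx":-0.03,"dy":0,"dz":0,"yaw":0},{"dx":0,"dy":0,"dz":0,"yaw":0}]' 0.55;python3 -m crank '[{"dx":0,"dy":0,"dz":0,"yaw":0},{"dx":0,"dy":0,"dz":0,"yaw":0}]'
python3 - <<'E'
from h import *
c=eyes.calibration("wrist");a=eyes.grab_frame("wrist")
T=np.linalg.inv(c["world_from_camera"])
def P(x,y,z):
    q=c["camera_matrix"]@(T@[x,y,z,1])[:3];return q[:2]/q[2]
o=cv2.resize(a[60:360,200:600],(800,600),interpolation=2)
for (x,y),(l,w) in zip([(551.5,-192.3),(549.3,-287.2),(546.9,-383)],[(80,28),(140,44),(110,36)]):
    for z,col in((8,(0,255,0)),(44,(255,0,0))):
        t=np.deg2rad(-1.3);R=np.array([[np.cos(t),-np.sin(t)],[np.sin(t),np.cos(t)]])
        k=[P(*(R@p+[x,y]),z) for p in np.array([[l,w],[l,-w],[-l,-w],[-l,w]])/2]
        cv2.polylines(o,[((np.array(k)-[200,60])*2).astype(np.int32)],True,col,1)
cv2.imwrite("pics/final.png",o[:,:,::-1])
t=eyes.grab_frame("top");cv2.imwrite("pics/t15.png",t[:,:,::-1]);t0=cv2.imread("pics/top0.png")[:,:,::-1]
ct=eyes.calibration("top")
for b in((205,108,258,185),(275,196,322,262)):
    print(np.abs(t.astype(int)-t0)[b[1]:b[3],b[0]:b[2]].mean());
E
```

```text
time_s: 41.8
ee_pos: [505.3, -290.7, 188.1]
ee_rot: [180.0, -0.0, -1.3]
force: [1.0, -0.1, -0.1]
gripper_width: 50.0
gripper_force: 0.0
time_s: 42.05
ee_pos: [506.9, -291.7, 187.2]
ee_rot: [-180.0, -0.0, -1.3]
force: [-0.6, -0.6, -0.8]
gripper_width: 50.0
gripper_force: 0.0
5.652209425794331
5.717064259617451
```

View pics/final.png

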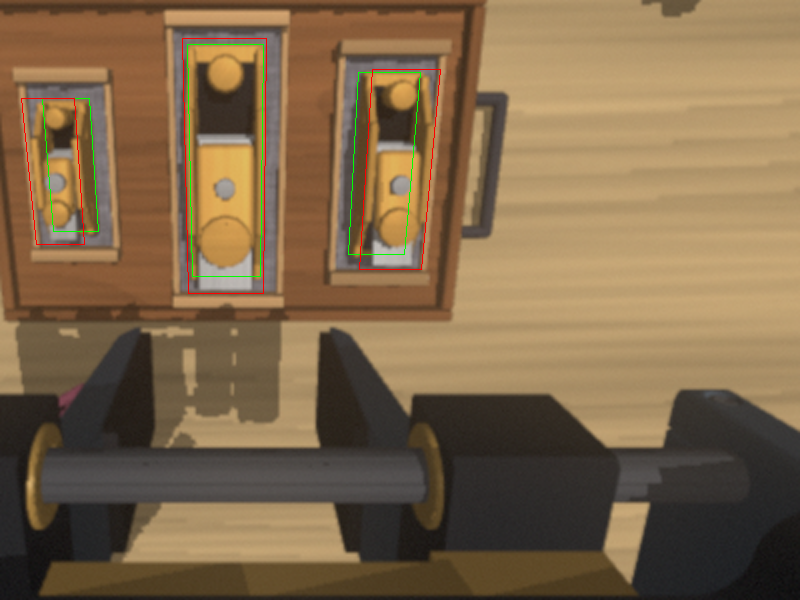

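All three planes sit level and centred, within 2–3 mm of their predicted outlines: small at (60,170), large at (225,165), medium at (395,170). The stripped bodies look unchanged in the top view. Handing in.

```bash
python3 -c "
from workcell import ticket
print(ticket.job_done())"
```

```text
the job is handed in; nothing more can be done
None
```

The job is handed in at about 42 s of the 80 s limit: the camera checks show all three complete planes level and within about 3 mm of their bay centres, with both stripped bodies looking unmoved, though the hand-in gave no verdict. The fingers passed through the cheeks (the first try on the small plane closed on nothing), so I gripped all three low, with tips 2–6 mm above the sole and the jaws at about 7–9 mm; during set-down and release this put the tips about 3–6 mm above the bay floors, below the advised 5 mm for at least the small plane.

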